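# Put the last screw box away in the parts locker and shut its flip cover

### The arm

A 6-joint arm with a two-finger parallel gripper is mounted at the origin on a cart in front of the work surface, level with it; the furniture and walls round the work are solid. World frame = base frame: x ahead of the robot, y to its left, z up, the work surface at z = 0. Lengths are in m, angles in rad, forces in N, time in s.
With the tool pointing down it reaches from about 0.25 to 0.725 m from the base axis. Payload 4 kg.
Tool frame: the origin (TCP) lies midway between the tips of the shut fingers; the grasp point (between the pads) lies 19 mm behind it (bot.grip_depth is the distance from the TCP to the grasp point, in m); z points along the fingers, y is the line along which they close (so a half turn about z gives the same grasp; the last joint's range is limited). The gripper opens to 85 mm and grips with 20 to 120 N. Pads are 22 mm wide; open, the fingers measure 114 mm over their backs; the gripper's body (76 mm by 85 mm) begins 54 mm behind the grasp point. The pads swing forward as they close: fully open they stand 13 mm farther back than shut.
Start: joints at [1.158, 0.241, 0.005, 1.335, 0, 1.571], TCP at [0.201, 0.458, 0.231] pointing down, gripper open.
Joint ranges: [-2.72, 2.72], [-1.05, 1.87], [-1.09, 1.28], [-1.99, 2.15], [-1.42, 1.44], [-3.14, 3.14]. Speed limits (rad/s): [2.79, 2.79, 3.14, 3.14, 3.14, 3.14].

### API

Orientations are given as a unit quaternion [x, y, z, w].
In Python, from workcell import bot gives the robot as it stands.
- The arm moves only by the shell command python3 -m creep 'ROWS'. ROWS is JSON, one flat list of numbers, 5 for each row, row after row: the shift along the world's x, y, z in m, then the turn about the world's z in rad, then the finger opening in m, from 0 to 0.0854. In form: [x, y, z, twist, claw, x, y, z, twist, claw, ...]. A call has 1 to 10 rows; each row is the pose to reach, as a shift and turn from the pose commanded when the call began; what a row does not reach only later rows make up. A row lasts 1/12 s, in which the tool goes at most 41.7 mm and 7.16 degrees, less where a joint would pass 70% of its speed; a pose out of reach is approached as far as the arm can. A call with a gripper value outside its range is refused whole. The fingers move at their own pace and stop on an object; the grip force is fixed at half the most. Time passes only in rows, so rows that repeat a pose let the fingers close. It gives the time, the measured TCP pose, the force, the opening and the grip force at its end, in the units of the state.
- bot.get_obs(): the state, without advancing time (a new reading comes with each control period).
- bot.camera(name): name is "scene" or "top" or "wrist"; returns a dict with "pixels" (384x512x3 uint8, red, green, blue), "camera_matrix" (3x3 intrinsics, pixels), "extrinsics" (4x4, takes a point from world to camera coordinates); the wrist camera has in their place "T_tool_cam" (4x4, takes a point from camera to tool coordinates, whose origin is the TCP and whose axes are the flange's). Camera axes: x right, y down, z forward; pixel columns grow to the right and rows downward; lengths in m; the calibration is good to about 2 mm. A picture is of the moment at which its call begins: read the wrist's pose just before it. There is no depth.
- bot.job_done(): hands the job in; it is judged then, once.
Trained networks look in the newest picture that a camera, given by its name, has taken for a name from the list of things; names that differ only in an ending like _2 or _b are one class to them, and where a whole thing is asked for, a point or a joint stands for the part that bears it (a point fixed in the world has none). Each returns a list of dicts, best first, with "score" (0 to 1); they miss things now and then, are a little off and sometimes report something else, mostly with a low value. They report only what shows in the picture. A call takes as long as a camera call. They do not tell look-alikes from the thing itself.
- bot.look_for(camera, thing): "centre" ([column, row] as shares, 0 to 1, of the picture: columns of its width, rows of its height, amid what is visible of it).
- bot.place_of(camera, thing): "centre" ([column, row] as shares, 0 to 1, of the picture: columns of its width, rows of its height: a listed point, or the origin of a listed thing).
The state is a dict: "clock": time; "joint_pos": joint angles; "joint_vel": joint speeds; "tau": joint torques, N m; "eef_pos": TCP position; "tool_rot": TCP orientation; "ft_force": force on the tool from outside, world axes, zero at the start; "ft_torque": the same for the moment, N m; "grip_width": finger opening in m; "grasp_force": force on a finger pad.
Only numpy, scipy, OpenCV 4.12 (cv2) and the standard library are available. Lean on these libraries where they do the work, as an engineer would, in place of code of your own. Each camera call takes 0.05 s, during which the arm holds its last target. There are 200 camera calls.

### The job

Put the screw box that is still lying on the bench away: set it down, without dropping it, squarely on top of the stack of two screw boxes in the open parts locker, long side along long side. Then lower the locker's flip cover gently until it is fully shut; it drops by itself unless it is held, and it must not slam. Leave the stack standing and do not disturb the other things on the bench.

Things in the scene. Friction and masses are not known exactly. Their poses are not given: they have to be found in the camera images.
- locker: low grey sheet-steel box, open at the top, fixed to the bench, its back to the edger's white plinth on the right, its front to the left; 190 (x) x 180 (y) mm outside, walls 5 mm, rim 76 mm and inner floor 9 mm above the bench. Origin: centre of its underside. x axis from its front (label and handle side, left) to its hinge at the back (right), z up.
- cover (a joint): hinge of the locker's flip cover (3 mm sheet, 195 mm deep, front edge turned down 7 mm below the hinge line), rad: 0 = shut on the rim's bumpers; opens upward about the back rim to at most 1.15, so the open cover overhangs the inside and a tool working below it must lean out to the locker's front (left). Stiff: stays put above about 0.8; lower down the cover (0.36 kg) falls unless held.
- cover_hinge (a point): middle of the hinge line on the back rim: 95 mm behind the locker's origin along its x axis and 76 mm above the bench. The hinge line runs along the locker's y axis.
- cover_bar (a point): centre of the round steel grip bar of the cover: 12 mm thick, 108 mm free between its two flat arms, parallel to the hinge line, 42 mm in front of the cover's front edge; with the cover shut it is 237 mm in front of the hinge line and 7 mm above it. Moves with the cover.
- box_out: the screw box to put away, lying on the bench to the left of the locker: flat blue assortment box with a closed clear lid, 62 (x, body) x 115 (y) x 20 mm high, 0.15 to 0.31 kg; two small hinge tabs make one long side 4 mm wider at the lid's level. Origin: centre of its underside; y axis along its long side, z up. Either way round is right.
- box_mid: upper one of the two screw boxes that stand in the locker, same kind and size, its long side about along the locker's x axis. Origin: centre of its underside, 29 mm above the bench; its lid's top is 20 mm higher.
- box_low: lower one of the two screw boxes in the locker, same kind and size. Origin: centre of its underside, on the locker's inner floor.
- pliers: bystander: flat steel pliers, 150 mm, lying on the bench near the front edge, in front of the edger's plinth. Origin: centre of the underside.
- screwdriver: bystander: small screwdriver, 109 mm, lying on the bench near the front edge, between robot and locker. Origin: centre of the underside.
- roll: bystander: roll of pads, 62 mm round, 26 mm high, lying at the far left. Origin: centre of the underside.
Mind the look-alikes: they are no part of the job. Leave any green look-alike of the box_mid alone.

How it is judged:
By the outcome, as a careful person would: the job done as asked, in the order asked, and still so for the second after the job is handed in, with the robot touching nothing.
It also fails if it takes over 54 s, if anything falls off the work surface, if the arm or the gripper's body presses on something with over 40 N, if the wrist force passes 120 N, or if a joint passes its speed limit or range.

## Working session

There is one attempt and no reset: what is moved stays moved. The work goes in short steps, Python scripts to look and compute and a shell command to move; the robot and the scene stay as the last step left them, time stands still between calls to the robot, and variables do not carry over. Pictures are saved under pics/ and viewed, at most 12 in all, crops included, and the job is handed in when it is done.

```bash
mkdir -p pics; ls; cat > h.py <<'E'
import numpy as np, cv2
from workcell import bot
from scipy.spatial.transform import Rotation as R
def cam(name):
    o=bot.get_obs(); c=bot.camera(name); K=np.array(c["camera_matrix"])
    if name=="wrist":
        T=np.eye(4);T[:3,:3]=R.from_quat(o["tool_rot"]).as_matrix();T[:3,3]=o["eef_pos"]
        E=np.linalg.inv(T@np.array(c["T_tool_cam"]))
    else: E=np.array(c["extrinsics"])
    return np.array(c["pixels"]),K,E
def save(im,f): cv2.imwrite("pics/"+f,cv2.cvtColor(im,cv2.COLOR_RGB2BGR))
def tri(obs):
    A=[]
    for (u,v),K,E in obs:
        P=K@E[:3]; A+= [u*P[2]-P[0], v*P[2]-P[1]]
    X=np.linalg.svd(np.array(A))[2][-1]; return X[:3]/X[3]
def proj(X,K,E):
    p=K@(E[:3]@np.r_[X,1]); return p[:2]/p[2]
def onz(uv,K,E,z):
    Rm=E[:3,:3];c=-Rm.T@E[:3,3]; d=Rm.T@np.linalg.inv(K)@np.r_[uv,1]; return c+d*(z-c[2])/d[2]
E
python3 - <<'E'
from h import *
px={}
for n in ("scene","top"):
    im,K,E=cam(n); save(im,n+"0.png")
    print(n,"campos",(-E[:3,:3].T@E[:3,3]).round(3))
    for t in ["locker","cover_hinge","cover_bar","box_out","box_mid","box_low","pliers","screwdriver","roll"]:
        r=bot.place_of(n,t)
        print(t,[(np.round(np.array(a["centre"])*[512,384],1).tolist(),round(a["score"],2),onz(np.array(a["centre"])*[512,384],K,E,0.0).round(3).tolist()) for a in r[:3]])
        if r: px.setdefault(t,[]).append((np.array(r[0]["centre"])*[512,384],K,E))
for t,o in px.items():
    if len(o)>1: print(t,tri(o).round(3))
E
```

```text
pics
scene campos [-0.017  1.223  0.646]
locker [([242.1, 222.7], 0.73, [0.568, 0.309, 0.0])]
cover_hinge [([263.4, 180.6], 0.66, [0.651, 0.061, 0.0]), ([341.7, 184.1], 0.63, [0.442, -0.053, 0.0])]
cover_bar [([240.1, 121.0], 0.71, [1.014, -0.363, 0.0])]
box_out [([226.0, 256.0], 0.71, [0.517, 0.456, 0.0])]
box_mid [([243.6, 214.2], 0.76, [0.589, 0.269, 0.0]), ([158.0, 249.9], 0.59, [0.664, 0.523, 0.0])]
box_low []
pliers [([346.0, 185.3], 0.42, [0.428, -0.052, 0.0]), ([320.5, 219.3], 0.22, [0.406, 0.178, 0.0])]
screwdriver [([320.5, 218.1], 0.55, [0.408, 0.172, 0.0])]
roll [([167.7, 294.6], 0.66, [0.538, 0.636, 0.0])]
top campos [0.269 0.329 1.099]
locker [([258.4, 183.5], 0.68, [0.572, 0.287, 0.0])]
cover_hinge [([298.8, 167.6], 0.93, [0.607, 0.173, 0.0])]
cover_bar [([246.0, 152.6], 0.69, [0.663, 0.313, 0.0])]
box_out []
box_mid [([254.3, 185.8], 0.77, [0.567, 0.299, 0.0]), ([169.6, 157.5], 0.66, [0.669, 0.523, 0.0])]
box_low [([253.3, 187.8], 0.56, [0.561, 0.302, 0.0])]
pliers [([387.1, 229.8], 0.82, [0.415, -0.038, 0.0])]
screwdriver [([306.1, 239.2], 0.49, [0.41, 0.177, 0.0])]
roll [([130.9, 209.2], 0.68, [0.533, 0.631, 0.0])]
locker [ 0.579  0.288 -0.015]
cover_hinge [0.584 0.181 0.067]
cover_bar [0.568 0.318 0.277]
box_mid [0.565 0.301 0.022]
pliers [ 0.418 -0.034  0.01 ]
screwdriver [0.408 0.177 0.003]
roll [ 0.537  0.633 -0.002]
```

View pics/scene0.png

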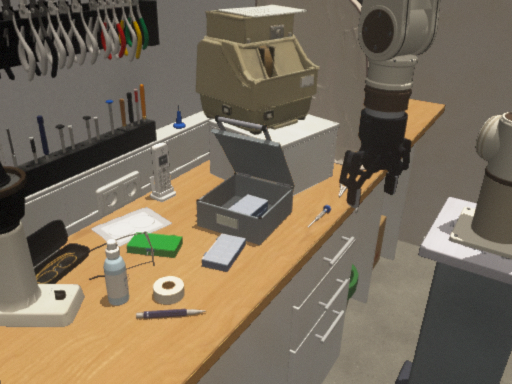

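View pics/top0.png

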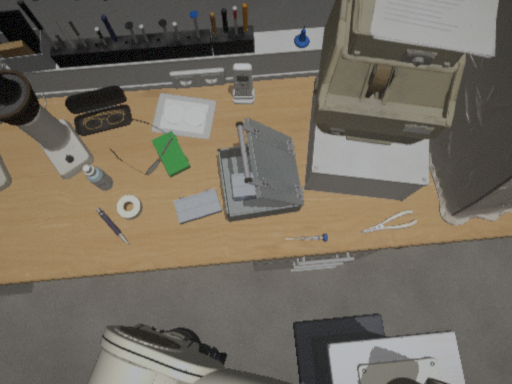

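The scene view shows the box to put away at about (224,251), the open locker at (245,205) with its bar at (240,125), and a green decoy at (155,245). In the top view the box is at (198,206), and the stack in the locker is at about (243,180), partly under the cover. I'll move in for close wrist views.

```bash
python3 -m creep '[0.04,0,0.01,0,0.085,0.08,0,0.02,0,0.085,0.12,0,0.03,0,0.085,0.16,0,0.04,0,0.085,0.2,0,0.05,0,0.085,0.23,0,0.06,0,0.085,0.23,0,0.07,0,0.085,0.23,0,0.07,0,0.085]'
python3 - <<'E'
from h import *
im,K,E=cam("wrist"); save(cv2.resize(im,(768,576)),"w1.png"); np.savez("w1.npz",im=im,K=K,E=E)
o=bot.get_obs(); print(np.round(o["eef_pos"],4),R.from_quat(o["tool_rot"]).as_matrix().round(3).tolist(),"cam",np.linalg.inv(E).round(3).tolist())
for t in ["locker","cover_bar","box_out","box_mid","cover_hinge"]:
    r=bot.place_of("wrist",t)
    print(t,[(np.round(np.array(a["centre"])*[512,384],1).tolist(),round(a["score"],2)) for a in r[:3]])
E
```

```text
clock: 1.67
eef_pos: [0.4331, 0.4579, 0.3022]
tool_rot: [0.206, 0.978, 0.001, 0.001]
ft_force: [-0.0, -0.3, 0.3]
grip_width: 0.085
grasp_force: 0.0
[0.4317 0.4581 0.3016] [[-0.915, 0.402, 0.001], [0.402, 0.915, 0.001], [-0.0, 0.001, -1.0]] cam [[0.404, 0.87, 0.281, 0.361], [0.915, -0.385, -0.122, 0.49], [0.002, 0.307, -0.952, 0.444], [0.0, 0.0, 0.0, 1.0]]
locker [([197.6, 268.0], 0.28)]
cover_bar [([400.3, 163.5], 0.35)]
box_out [([278.3, 202.5], 0.84)]
box_mid [([196.5, 269.4], 0.92), ([355.8, 269.8], 0.88)]
cover_hinge []
```

View pics/w1.png

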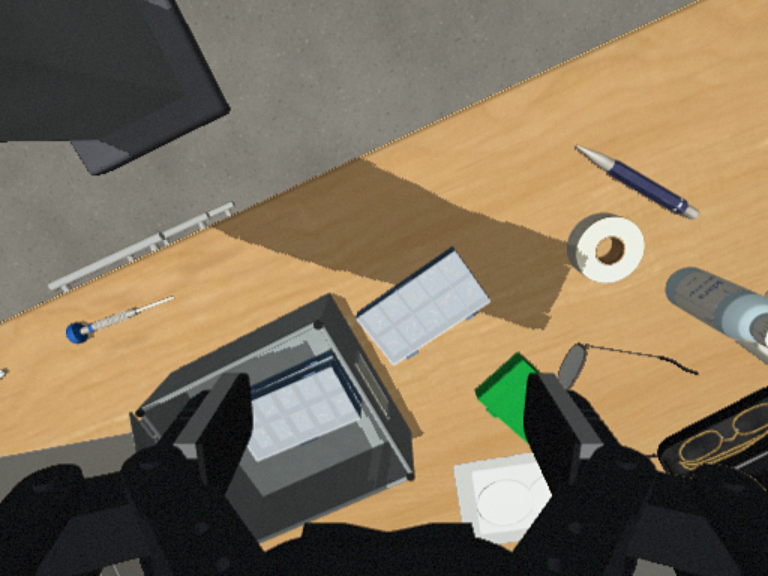

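The wrist view shows the box to put away at about (424,307) of 768×576, the stack inside the locker at (305,405), and rim bumpers at (318,325), (410,477) and (140,413). Next I'll turn the fingers to the box's short side and take a second view.

```bash
python3 -m creep '[0.01,0.01,0.01,-0.12,0.085,0.02,0.02,0.02,-0.24,0.085,0.03,0.03,0.03,-0.36,0.085,0.04,0.04,0.03,-0.48,0.085,0.05,0.05,0.03,-0.6,0.085,0.06,0.06,0.03,-0.72,0.085,0.07,0.06,0.03,-0.84,0.085,0.07,0.06,0.03,-0.96,0.085,0.07,0.06,0.03,-0.99,0.085,0.07,0.06,0.03,-0.99,0.085]'
cat > t.py <<'E'
from h import *
im,K,E=cam("wrist"); save(cv2.resize(im,(768,576)),"w2.png"); np.savez("w2.npz",im=im,K=K,E=E)
o=bot.get_obs(); print(np.round(o["eef_pos"],4),np.round(o["joint_pos"],2),R.from_quat(o["tool_rot"]).as_matrix().round(3).tolist())
obs={}
w=np.load("w1.npz")
for t in ["locker","cover_bar","box_out","box_mid","cover_hinge"]:
    r=bot.place_of("wrist",t)
    print(t,[(np.round(np.array(a["centre"])*[512,384],1).tolist(),round(a["score"],2)) for a in r[:3]])
    if t in("box_out","box_mid") and r: print(tri([(np.array(r[0]["centre"])*[512,384],K,E),({"box_out":(278.3,202.5),"box_mid":(196.5,269.4)}[t],w["K"],w["E"])]).round(4), onz(np.array(r[0]["centre"])*[512,384],K,E,0.029 if t=="box_mid" else 0).round(4))
for n in("scene","top"):
    im,K,E=cam(n);np.savez(n+".npz",im=im,K=K,E=E)
    print(n,[(np.round(np.array(a["centre"])*[512,384],1).tolist(),round(a["score"],2)) for a in bot.place_of(n,"box_out")])
s=np.load("scene.npz")["im"][105:245,180:320];t=np.load("top.npz")["im"][110:250,180:320]
save(cv2.resize(np.hstack([s[:, :],t]),(800,400),interpolation=cv2.INTER_CUBIC),"crop.png") 
E
python3 t.py
```

```text
clock: 2.8
eef_pos: [0.5, 0.5185, 0.3306]
tool_rot: [0.645, 0.764, -0.001, -0.0]
ft_force: [-0.4, -0.4, 0.2]
grip_width: 0.0847
grasp_force: 0.0
[0.4999 0.5184 0.331 ] [0.8  0.83 1.24 1.98 0.   2.2 ] [[-0.169, 0.986, -0.001], [0.986, 0.169, -0.001], [-0.0, -0.001, -1.0]]
locker []
cover_bar []
box_out [([262.8, 188.2], 0.86)]
[0.5174 0.4541 0.0083] [0.5177 0.452  0.    ]
box_mid [([276.2, 287.3], 0.97), ([376.0, 161.3], 0.83)]
[0.5661 0.2948 0.02  ] [0.5666 0.2973 0.029 ]
cover_hinge [([268.6, 357.0], 0.76)]
scene [([223.8, 254.3], 0.81)]
top []
```

View pics/w2.png

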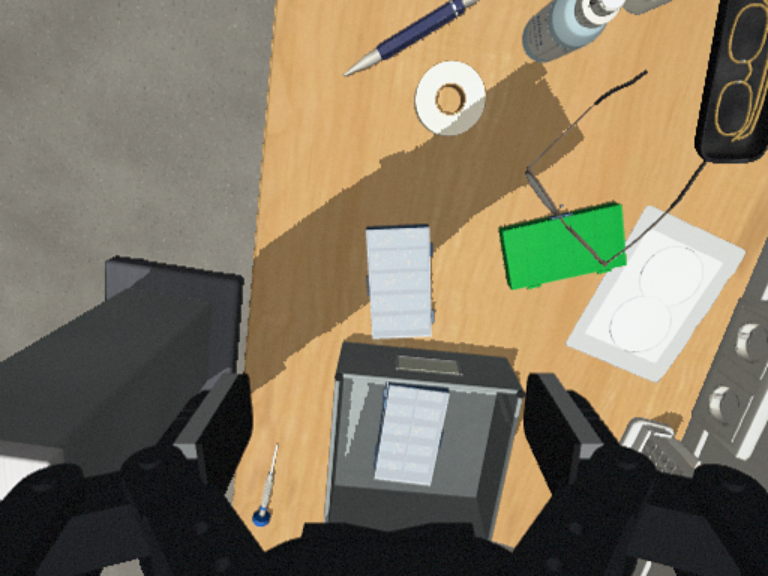

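View pics/crop.png

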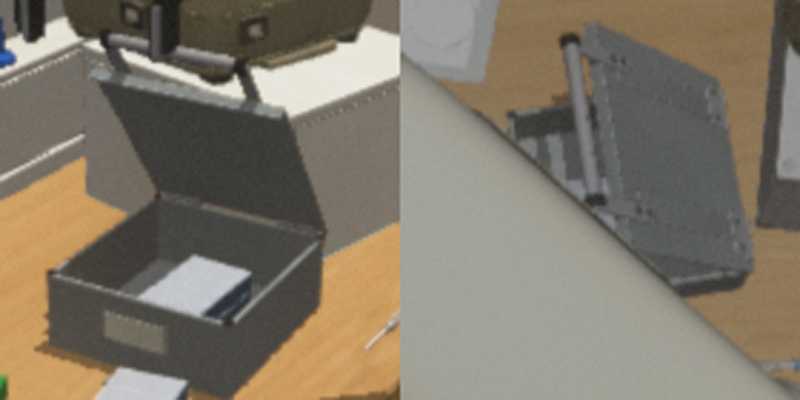

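The new wrist view shows the box to put away with corners (366,229), (430,225), (432,335) and (373,338). The stack's top is at (386,383), (448,390), (433,486) and (376,480). The crop shows the bar clearly in both fixed views, so I'll compute poses from these points.

```bash
cat > m.py <<'E'
from h import *
W={n:np.load(n+".npz") for n in("w1","w2","scene","top")}
def T(*o): return tri([(np.array(p)/(1.5 if n[0]=="w" else 1),W[n]["K"],W[n]["E"]) for n,p in o])
def Z(n,p,z): return onz(np.array(p)/1.5,W[n]["K"],W[n]["E"],z)
for nm,z,c2,c1 in (("out",.02,[(366,229),(430,225),(432,335),(373,338)],[(395,365),None,(455,250),(358,318)]),("mid",.049,[(386,383),(448,390),(433,486),(376,480)],None)):
    P=np.array([Z("w2",p,z) for p in c2]); c=P.mean(0); l=(P[0]+P[1]-P[2]-P[3])/2
    print(nm,c.round(4),"long",np.linalg.norm(l).round(3),"yaw deg",np.degrees(np.arctan2(l[1],l[0])).round(1)," w",np.linalg.norm(P[0]-P[1]).round(3),np.linalg.norm(P[2]-P[3]).round(3))
# box out corner match in w1: far(+y) low-x = ? 
for p2,p1 in (((366,229),(455,250)),((430,225),(490,297)),((432,335),(395,365)),((373,338),(358,318))): print("out3d",T(("w2",p2),("w1",p1)).round(4))
print("bumpers",T(("w2",(337,383)),("w1",(318,325))).round(4),T(("w2",(520,393)),("w1",(410,477))).round(4))
a=T(("scene",(264.4,128.8)),("top",(249,180)));b=T(("scene",(217.1,118.3)),("top",(239.9,124)))
print("bar",a.round(4),b.round(4),np.linalg.norm(a-b))
h1=T(("scene",(292.7,186.6)),("top",(301.8,203.8)));h2=T(("scene",(235.3,172.9)),("top",(290.6,138)))
print("hinge",h1.round(4),h2.round(4),np.linalg.norm(h1-h2))
E
python3 m.py
```

```text
out [0.5226 0.4576 0.02  ] long 0.115 yaw deg 102.4  w 0.062 0.061
mid [0.5603 0.3035 0.049 ] long 0.118 yaw deg 94.2  w 0.063 0.062
out3d [0.48   0.5064 0.0174]
out3d [0.5409 0.52   0.0084]
out3d [0.5645 0.4089 0.0203]
out3d [0.5043 0.3961 0.0209]
bumpers [0.4754 0.3771 0.0869] [0.6491 0.3868 0.0766]
bar [0.5068 0.3158 0.271 ] [0.6314 0.3243 0.2734] 0.12488543877874549
hinge [0.4888 0.1876 0.077 ] [0.6664 0.1942 0.0726] 0.17778353142287684
```

The geometry agrees across views: the cover is at about 0.96 rad, the bar centre is at (0.569,0.320,0.272) and the hinge at (0.578,0.191,0.075). The tool stays vertical, so I'll first push the cover fully open for clearance.

```bash
python3 -m creep '[0.02,-0.035,-0.02,0,0.02,0.04,-0.07,-0.04,0,0.02,0.065,-0.1,-0.06,0,0.02,0.065,-0.12,-0.07,0,0.02,0.065,-0.14,-0.07,0,0.02,0.065,-0.155,-0.07,0,0.02,0.065,-0.165,-0.07,0,0.02,0.065,-0.17,-0.07,0,0.02]'
python3 -m creep '[0,-0.005,0.002,0,0.02,0,-0.01,0.004,0,0.02,0,-0.016,0.006,0,0.02,0,-0.022,0.008,0,0.02,0,-0.03,0.01,0,0.02,0,-0.036,0.01,0,0.02,0,-0.042,0.01,0,0.02,0,-0.042,0.01,0,0.02]'
cat > bar.py <<'E'
from h import *
o=bot.get_obs();print(np.round(o["eef_pos"],4),np.round(o["ft_force"],1),np.round(o["joint_pos"],2))
px=[]
for n in("scene","top"):
    im,K,E=cam(n);np.savez(n+"c.npz",im=im,K=K,E=E); r=bot.place_of(n,"cover_bar"); print(n,[(np.round(np.array(a["centre"])*[512,384],1).tolist(),round(a["score"],2)) for a in r[:2]])
    if r: px.append((np.array(r[0]["centre"])*[512,384],K,E))
if len(px)>1:print("bar",tri(px).round(4))
E
python3 bar.py
```

```text
clock: 3.97
eef_pos: [0.5659, 0.3465, 0.262]
tool_rot: [0.646, 0.763, 0.0, 0.0]
ft_force: [-0.0, 0.5, -0.4]
grip_width: 0.02
grasp_force: 0.0
clock: 4.63
eef_pos: [0.5655, 0.3045, 0.2714]
tool_rot: [0.646, 0.764, -0.0, 0.0]
ft_force: [-0.7, 1.7, 0.7]
grip_width: 0.0199
grasp_force: 0.5
[0.5655 0.3045 0.2714] [-0.7  1.7  0.7] [ 0.49  0.53  0.54  1.58 -0.    1.9 ]
scene [([245.1, 106.5], 0.89)]
top [([262.1, 147.1], 0.6)]
bar [0.5712 0.2872 0.3023]
```

The cover is now at about 1.14 rad with almost no force on the tool. Next I'll go to the box, gripping it near its far end.

```bash
python3 -m creep '[0,0.035,0,0,0.085,-0.01,0.073,-0.005,0.02,0.085,-0.025,0.11,-0.015,0.047,0.085,-0.04,0.145,-0.03,0.047,0.085,-0.053,0.178,-0.055,0.047,0.085,-0.053,0.198,-0.09,0.047,0.085,-0.053,0.198,-0.12,0.047,0.085,-0.053,0.198,-0.12,0.047,0.085]'
python3 - <<'E'
from h import *
im,K,E=cam("wrist"); save(cv2.resize(im,(768,576)),"w3.png"); np.savez("w3.npz",im=im,K=K,E=E)
o=bot.get_obs(); print(np.round(o["eef_pos"],4),np.round(o["joint_pos"],2))
r=bot.place_of("wrist","box_out");print(r[:2]); 
if r:print(onz(np.array(r[0]["centre"])*[512,384],K,E,0.0).round(4))
E
```

```text
clock: 5.5
eef_pos: [0.5078, 0.5017, 0.1406]
tool_rot: [0.626, 0.78, -0.009, -0.001]
ft_force: [-1.8, -0.3, -2.5]
grip_width: 0.0848
grasp_force: 0.0
[0.5096 0.5018 0.1449] [ 0.78  0.74  0.58  1.42 -0.    2.13]
[{'centre': [0.5154, 0.5831], 'score': 0.55}]
[0.5208 0.4565 0.    ]
```

View pics/w3.png

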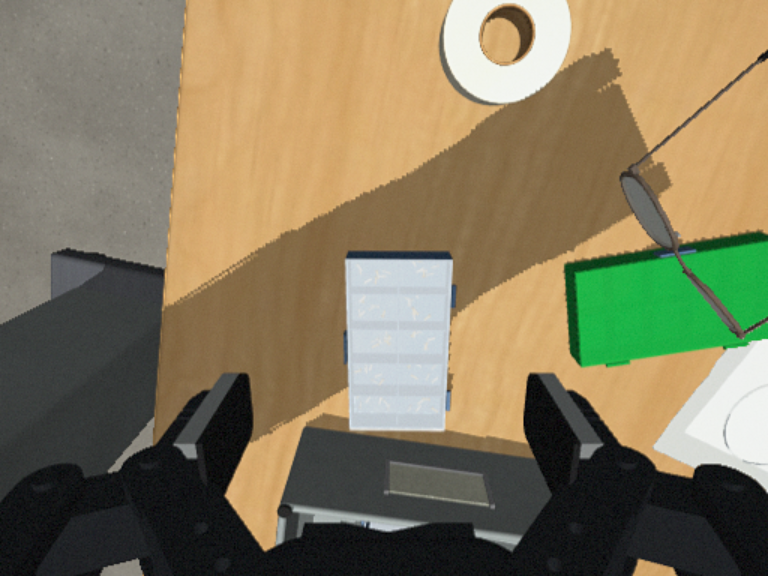

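The box is as computed, centred near (398,340), with two hinge tabs at (453,296) and (448,400). The first tab would sit under the pad, so I'll grip 6 mm nearer the end.

```bash
python3 -m creep '[-0.002,0.006,-0.03,0,0.085,-0.002,0.006,-0.065,0,0.085,-0.002,0.006,-0.1,0,0.085,-0.002,0.006,-0.125,0,0.085,-0.002,0.006,-0.145,0,0.085,-0.002,0.006,-0.154,0,0.085,-0.002,0.006,-0.154,0,0.085]'
python3 -m creep '[0,0,0,0,0.05,0,0,0,0,0.05,0,0,0,0,0.05,0,0,0,0,0.05,0,0,0,0,0.05,0,0,0,0,0.05]'
```

```text
clock: 6.18
eef_pos: [0.5114, 0.509, -0.0026]
tool_rot: [0.628, 0.778, -0.0, 0.0]
ft_force: [-0.5, 0.2, -0.2]
grip_width: 0.0847
grasp_force: 0.0
clock: 6.68
eef_pos: [0.5127, 0.5117, 0.0015]
tool_rot: [0.627, 0.779, 0.003, 0.001]
ft_force: [1.2, -0.4, 6.7]
grip_width: 0.0602
grasp_force: 65.6
```

```bash
python3 -m creep '[0,0,0.01,0,0.05,0,0,0.025,0,0.05,0,0,0.045,0,0.05,0,0,0.07,0,0.05,0,0,0.095,0,0.05,0,0,0.115,0,0.05,0,0,0.125,0,0.05,0,0,0.125,0,0.05,0,0,0.125,0,0.05]'
python3 - <<'E'
from h import *
im,K,E=cam("wrist"); save(cv2.resize(im,(768,576)),"w4.png"); np.savez("w4.npz",im=im,K=K,E=E)
o=bot.get_obs(); print(np.round(o["eef_pos"],4),np.round(o["joint_pos"],2),o["ft_force"],o["ft_torque"])
r=bot.place_of("wrist","box_out");print(r[:2]); 
z=o["eef_pos"][2]
if r:print(onz(np.array(r[0]["centre"])*[512,384],K,E,z-.0015).round(4))
E
```

```text
clock: 7.43
eef_pos: [0.5106, 0.5101, 0.1226]
tool_rot: [0.627, 0.779, 0.0, -0.0]
ft_force: [-0.1, -1.0, -2.6]
grip_width: 0.0605
grasp_force: 65.3
[0.51   0.5095 0.121 ] [0.78 0.75 0.54 1.36 0.   2.14] [ 0.19964927 -0.52237011 -3.19854169] [0.12691112 0.02713363 0.09478567]
[{'centre': [0.4883, 0.8859], 'score': 0.81}]
[0.5175 0.4537 0.1195]
```

View pics/w4.png

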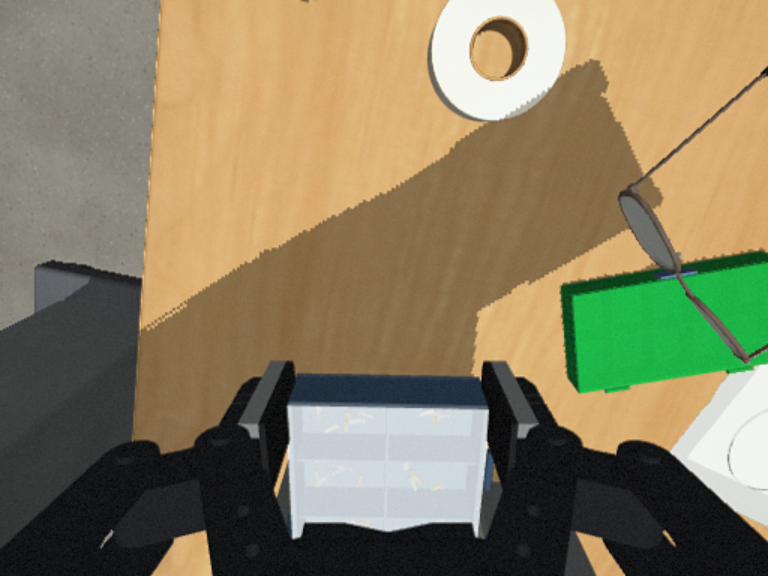

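The box is held square between the pads, its end edge running from (288,405) to (488,405). Next I'll refine the stack's pose and work out the transfer.

```bash
cat > m2.py <<'E'
from m import *
print("----")
for a,b in (((386,383),(335,364)),((448,390),(362,414)),((433,486),(262,460))): print("mid3d",T(("w2",a),("w1",b)).round(4),Z("w2",a,.049).round(4),Z("w1",b,.049).round(4))
W["w4"]=np.load("w4.npz"); o=bot.get_obs(); p=np.array(o["eef_pos"]);Rm=R.from_quat(o["tool_rot"]).as_matrix()
print("toolx yaw",np.degrees(np.arctan2(Rm[1,0],Rm[0,0])).round(2))
for q,z in(((288,405),.0185),((488,405),.0185),((291,376),-.0015),((480,376),-.0015)): print("held",(Rm.T@(Z("w4",q,p[2]+z)-p)).round(4))
E
python3 m2.py | sed -n '/----/,$p'
python3 - <<'E'
import numpy as np,sys
sys.path.insert(0,'.')
from h import *
# zoom of stack from w2 and w1
a=np.load('w2.npz')['im'][235:345,210:360]; b=np.load('w1.npz')['im'][190:330,120:285]
save(np.hstack([cv2.resize(a,(400,293),interpolation=cv2.INTER_CUBIC),cv2.resize(b,(345,293),interpolation=cv2.INTER_CUBIC)]),"z.png")
E
```

```text
----
mid3d [0.5233 0.367  0.0585] [0.5245 0.3612 0.049 ] [0.5269 0.3645 0.049 ]
mid3d [0.5876 0.3633 0.0462] [0.5876 0.3639 0.049 ] [0.5853 0.365  0.049 ]
mid3d [0.5934 0.2513 0.0519] [0.5958 0.2458 0.049 ] [0.5928 0.2523 0.049 ]
toolx yaw 102.32
held [ 0.0017 -0.0297 -0.0184]
held [ 0.0016  0.031  -0.0186]
held [ 0.0007 -0.0326  0.0016]
held [0.0006 0.0325 0.0014]
```

View pics/z.png

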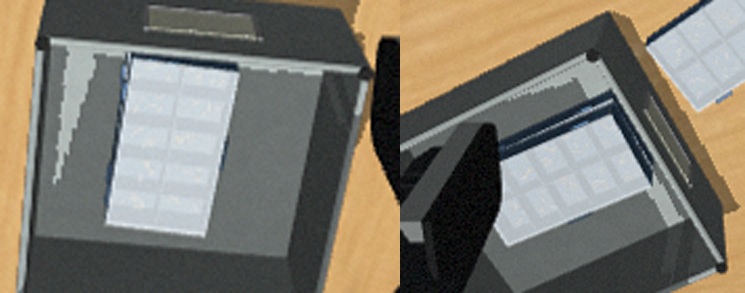

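```bash
python3 -m creep '[0.005,-0.015,0,-0.02,0.05,0.014,-0.045,0,-0.05,0.05,0.024,-0.08,0,-0.09,0.05,0.034,-0.11,0,-0.12,0.05,0.042,-0.135,0,-0.143,0.05,0.047,-0.149,0,-0.143,0.05,0.047,-0.149,0,-0.143,0.05,0.047,-0.149,0,-0.143,0.05]'
python3 - <<'E'
from h import *
im,K,E=cam("wrist"); save(cv2.resize(im,(768,576)),"w5.png"); np.savez("w5.npz",im=im,K=K,E=E)
for n in("scene",):
    im,K,E=cam(n);save(cv2.resize(im[70:260,170:400],(726,600),interpolation=cv2.INTER_CUBIC),"s5.png")
o=bot.get_obs(); Rm=R.from_quat(o["tool_rot"]).as_matrix()
print(np.round(o["eef_pos"],4),np.round(o["joint_pos"],2),o["ft_force"],np.degrees(np.arctan2(Rm[1,0],Rm[0,0])))
E
```

```text
clock: 8.2
eef_pos: [0.5574, 0.3603, 0.1211]
tool_rot: [0.682, 0.732, -0.001, -0.001]
ft_force: [0.1, -0.0, -2.1]
grip_width: 0.0605
grasp_force: 65.4
[0.557  0.362  0.1215] [0.58 0.63 0.31 1.26 0.   2.07] [-0.07036867  0.14680683 -2.58793047] 94.20043504333775
```

View pics/s5.png

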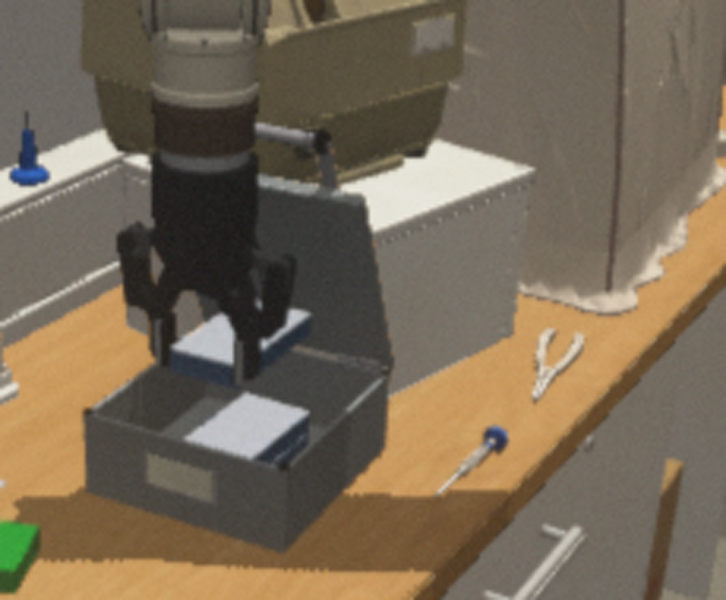

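The held box hovers above the stack, with corners at (172,348) and (310,316) against the stack's (185,438) and (308,411). I'll compare both in the scene calibration before lowering.

```bash
python3 - <<'E'
from h import *
s=np.load("scene.npz");K,E=s["K"],s["E"]
f=lambda p,z:onz((170+p[0]/3.157,70+p[1]/3.157),K,E,z).round(4)
for a,b in (((172,348),(185,438)),((310,316),(308,411))): print(f(a,.140),f(b,.049),f(a,.140)-f(b,.049))
E
```

```text
[0.5839 0.3644 0.14  ] [0.5893 0.3395 0.049 ] [-0.0054  0.0249  0.091 ]
[0.5272 0.2545 0.14  ] [0.5311 0.2447 0.049 ] [-0.0039  0.0098  0.091 ]
```

```bash
python3 -m creep '[0,0,-0.015,0,0.05,0,0,-0.03,0,0.05,0,0,-0.045,0,0.05,0,0,-0.056,0,0.05,0,0,-0.063,0,0.05,0,0,-0.063,0,0.05,0,0,-0.063,0,0.05]'
python3 - <<'E'
from h import *
im,K,E=cam("scene");np.savez("s6.npz",im=im,K=K,E=E);save(cv2.resize(im[155:235,190:300],(800,582),interpolation=cv2.INTER_CUBIC),"s6.png")
o=bot.get_obs(); print(np.round(o["eef_pos"],4),o["ft_force"])
E
```

```text
clock: 8.88
eef_pos: [0.5572, 0.3616, 0.059]
tool_rot: [0.681, 0.732, -0.0, -0.0]
ft_force: [-0.0, 1.1, -1.5]
grip_width: 0.0603
grasp_force: 65.5
[0.5578 0.3617 0.0598] [ 0.44768959 -0.03982028 -2.0416352 ]
```

View pics/s6.png

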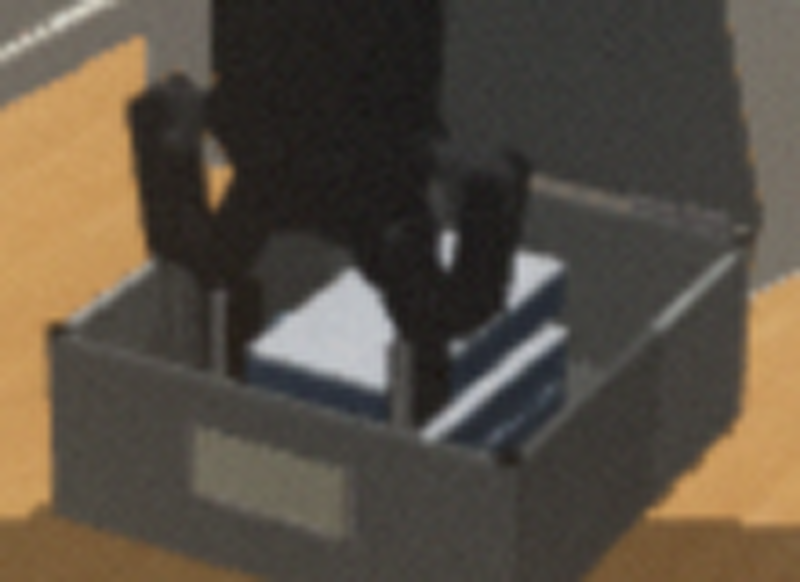

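The held box is about 9 mm above the stack. Its rear-right corner is at (567,262) on top and (567,302) at the bottom, and the stack's is at (567,326). I'll compute the offset between them.

```bash
python3 - <<'E'
from h import *
s=np.load("s6.npz");K,E=s["K"],s["E"]
c=lambda p:(190+p[0]/7.27,155+p[1]/7.27)
print("held top",onz(c((567,262)),K,E,.0783).round(4),"bot",onz(c((567,302)),K,E,.0583).round(4),"mid",onz(c((567,326)),K,E,.049).round(4))
# model: project predicted corners
for nm,cx,z in(("held",(0.5617,0.3060),.0783),("heldbot",(0.5617,0.3060),.0583),("mid",(.5608,.3045),.049)):
    a=np.radians(94.1);l=np.array([np.cos(a),np.sin(a)]);w=np.array([l[1],-l[0]])
    for i,j in((-1,-1),(1,-1),(1,1)):
        p=np.array(cx)+i*.0575*l+j*.031*w; q=proj(np.r_[p,z],K,E); print(nm,i,j,((q-[190,155])*7.27).round(0))
E
```

```text
held top [0.5286 0.2488 0.0783] bot [0.5318 0.2418 0.0583] mid [0.5311 0.2424 0.049 ]
held -1 -1 [555. 255.]
held 1 -1 [400. 391.]
held 1 1 [239. 346.]
heldbot -1 -1 [553. 305.]
heldbot 1 -1 [399. 444.]
heldbot 1 1 [239. 398.]
mid -1 -1 [557. 327.]
mid 1 -1 [404. 467.]
mid 1 1 [244. 421.]
```

```bash
python3 -m creep '[0,-0.002,-0.002,0,0.05,0,-0.002,-0.004,0,0.05,0,-0.002,-0.006,0,0.05,0,-0.002,-0.007,0,0.05,0,-0.002,-0.008,0,0.05,0,-0.002,-0.008,0,0.05,0,-0.002,-0.008,0,0.05]'
```

```text
clock: 9.52
eef_pos: [0.5577, 0.359, 0.0515]
tool_rot: [0.681, 0.732, 0.0, 0.0]
ft_force: [-0.0, 0.0, -2.0]
grip_width: 0.0604
grasp_force: 65.5
```

Not touching yet.

```bash
python3 -m creep '[0,0,-0.0007,0,0.05,0,0,-0.0014,0,0.05,0,0,-0.0014,0,0.05,0,0,-0.0014,0,0.05]'
python3 -m creep '[0,0,-0.0007,0,0.05,0,0,-0.0014,0,0.05,0,0,-0.0014,0,0.05,0,0,-0.0014,0,0.05]'
```

```text
clock: 9.85
eef_pos: [0.5578, 0.359, 0.0513]
tool_rot: [0.681, 0.732, 0.001, 0.0]
ft_force: [-4.0, -2.4, 6.0]
grip_width: 0.0603
grasp_force: 66.2
clock: 10.18
eef_pos: [0.5578, 0.3591, 0.0512]
tool_rot: [0.681, 0.732, 0.001, 0.0]
ft_force: [-4.4, -3.3, 12.0]
grip_width: 0.0601
grasp_force: 66.8
```

Contact. Easing off the load, then releasing.

```bash
python3 -m creep '[0,0,0.0012,0,0.05,0,0,0.0012,0,0.05,0,0,0.0012,0,0.064,0,0,0.0012,0,0.068,0,0,0.0012,0,0.074,0,0,0.0012,0,0.08,0,0,0.0012,0,0.08]'
python3 -m creep '[0,0,0.008,0,0.08,0,0,0.025,0,0.08,0,0,0.05,0,0.08,0,0,0.08,0,0.08,0,0.03,0.1,0,0.08,0,0.07,0.11,0,0.08,0,0.1,0.12,0,0.08,0,0.13,0.14,0,0.08,0,0.13,0.14,0,0.08,0,0.13,0.14,0,0.08]'
python3 - <<'E'
from h import *
o=bot.get_obs();Rm=R.from_quat(o["tool_rot"]).as_matrix();print(np.round(o["eef_pos"],4),np.round(o["joint_pos"],2))
im,K,E=cam("wrist");np.savez("w7.npz",im=im,K=K,E=E)
s,Ks,Es=cam("scene");np.savez("s7.npz",im=s,K=Ks,E=Es)
save(np.hstack([cv2.resize(im[200:384,150:400],(460,339),interpolation=cv2.INTER_CUBIC),cv2.resize(s[140:240,190:290],(339,339),interpolation=cv2.INTER_CUBIC)]),"f7.png")
for n in("wrist","scene"):
  for t in("box_out","box_mid"): print(n,t,[(np.round(np.array(a["centre"])*[512,384],1).tolist(),round(a["score"],2)) for a in bot.place_of(n,t)[:2]])
E
python3 bar.py
```

```text
clock: 10.77
eef_pos: [0.5575, 0.359, 0.0492]
tool_rot: [0.681, 0.732, -0.0, -0.0]
ft_force: [0.3, 1.0, -0.9]
grip_width: 0.0801
grasp_force: 0.0
clock: 11.6
eef_pos: [0.5576, 0.4916, 0.191]
tool_rot: [0.68, 0.733, 0.002, 0.0]
ft_force: [0.3, 0.3, 0.3]
grip_width: 0.0798
grasp_force: 0.0
[0.5576 0.4916 0.191 ] [ 0.72  0.79  0.79  1.57 -0.    2.22]
wrist box_out [([249.3, 341.6], 0.83)]
wrist box_mid [([374.1, 149.0], 0.76), ([246.8, 339.5], 0.25)]
scene box_out [([248.5, 208.6], 0.76), ([248.3, 109.7], 0.3)]
scene box_mid [([154.8, 248.3], 0.94), ([246.1, 211.8], 0.5)]
[0.5576 0.4873 0.1893] [-0.2  0.3  0. ] [ 0.72  0.79  0.78  1.57 -0.    2.22]
scene [([245.9, 106.5], 0.78)]
top [([261.4, 147.8], 0.61)]
bar [0.5688 0.2885 0.3032]
```

View pics/f7.png

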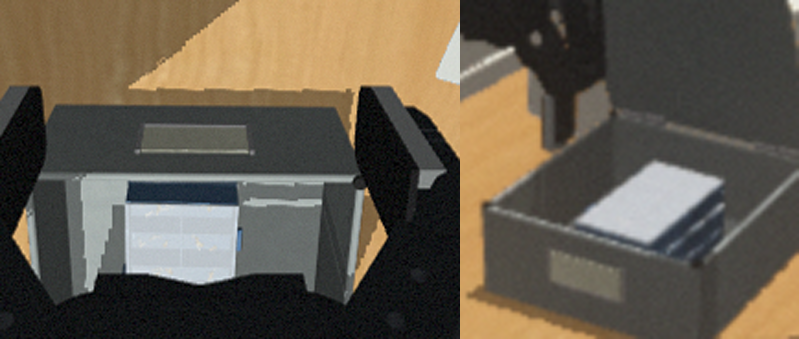

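The placed box sits square on the stack: in the left half its end face is at (183,195), and in the right half all three boxes line up at (650,215). Next I'll turn the gripper 90° and bring it above the bar.

```bash
python3 -m creep '[0,0,0.03,0.12,0.05,0,0,0.06,0.24,0.05,0,0,0.09,0.36,0.05,0,0,0.12,0.48,0.05,0,0,0.15,0.6,0.05,0.002,-0.02,0.155,0.72,0.05,0.004,-0.04,0.16,0.84,0.05,0.006,-0.06,0.16,0.96,0.05,0.008,-0.08,0.16,1.08,0.05,0.01,-0.1,0.16,1.2,0.05]'
python3 -m creep '[0,-0.02,0,0.12,0.05,0.002,-0.04,0,0.24,0.05,0.002,-0.06,0,0.36,0.05,0.002,-0.075,0,0.37,0.05,0.002,-0.075,0,0.37,0.05]'
python3 - <<'E'
from h import *
im,K,E=cam("wrist");save(im,"w8.png");np.savez("w8.npz",im=im,K=K,E=E)
o=bot.get_obs();Rm=R.from_quat(o["tool_rot"]).as_matrix();print(np.degrees(np.arctan2(Rm[1,0],Rm[0,0])))
r=bot.place_of("wrist","cover_bar");print(r[:2])
obs=[]
if r: q=np.array(r[0]["centre"])*[512,384];obs=[(q,K,E)];print(onz(q,K,E,.292))
E
python3 bar.py
```

```text
clock: 12.93
eef_pos: [0.5681, 0.3882, 0.3495]
tool_rot: [0.146, 0.989, 0.0, 0.0]
ft_force: [0.0, 0.2, -0.3]
grip_width: 0.0501
grasp_force: 0.0
clock: 13.35
eef_pos: [0.5699, 0.3107, 0.351]
tool_rot: [-0.034, 0.999, -0.0, 0.001]
ft_force: [0.5, -1.2, -0.1]
grip_width: 0.05
grasp_force: 0.0
-176.0958516110319
[{'centre': [0.4363, 0.5375], 'score': 0.89}]
[0.56835941 0.28761558 0.292     ]
[0.5696 0.3135 0.3504] [-1.4  0.3  0.3] [0.5  0.58 0.83 1.82 0.   0.43]
scene [([246.6, 108.1], 0.91)]
top [([263.9, 146.8], 0.65)]
bar [0.5715 0.2824 0.2976]
```

Both estimates agree on the bar at y≈0.2875, z≈0.292. I'll lower over it and close.

```bash
python3 -m creep '[0,-0.015,0,0,0.05,0,-0.025,0,0,0.05,0,-0.025,-0.015,0,0.05,0,-0.025,-0.035,0,0.05,0,-0.025,-0.055,0,0.05,0,-0.025,-0.07,0,0.05,0,-0.025,-0.076,0,0.05,0,-0.025,-0.076,0,0.05]'
python3 -m creep '[0,0,0,0,0.035,0,0,0,0,0.025,0,0,0,0,0.018,0,0,0,0,0.012,0,0,0,0,0.008,0,0,0,0,0.008,0,0,0,0,0.008]'
python3 bar.py
```

```text
clock: 14.32
eef_pos: [0.5687, 0.2887, 0.2716]
tool_rot: [-0.036, 0.999, -0.001, -0.002]
ft_force: [-0.3, 0.5, -0.3]
grip_width: 0.0501
grasp_force: 0.0
clock: 14.9
eef_pos: [0.5701, 0.2894, 0.2749]
tool_rot: [-0.036, 0.999, 0.001, 0.001]
ft_force: [0.1, 1.2, 4.7]
grip_width: 0.0098
grasp_force: 58.7
[0.5701 0.2894 0.2749] [0.1 1.2 4.7] [0.47 0.52 0.53 1.58 0.   0.4 ]
scene [([245.8, 109.9], 0.94)]
top [([263.7, 146.4], 0.74)]
bar [0.5739 0.2824 0.2928]
```

Bar gripped. I'll tabulate the closing arc.

```bash
cat > arc.py <<'E'
import numpy as np,sys
a=[float(x) for x in sys.argv[1:]]
for p0,p1 in zip(a,a[1:]):
    p=np.linspace(p0,p1,10)[0:]; p=p0+(p1-p0)*np.arange(1,10)/9
    h=.2371*(np.cos(p)-np.cos(p0)); z=.2371*(np.sin(p)-np.sin(p0))
    print(p0,p1,[(round(-.07*a,4),round(a,4),round(b,4)) for a,b in zip(h,z)])
E
python3 arc.py 1.142 0.86 0.58 0.32 0.13 0.03
```

```text
1.142 0.86 [(np.float64(-0.0005), np.float64(0.0067), np.float64(-0.0032)), (np.float64(-0.0009), np.float64(0.0133), np.float64(-0.0066)), (np.float64(-0.0014), np.float64(0.0198), np.float64(-0.0102)), (np.float64(-0.0018), np.float64(0.0262), np.float64(-0.014)), (np.float64(-0.0023), np.float64(0.0324), np.float64(-0.018)), (np.float64(-0.0027), np.float64(0.0386), np.float64(-0.0222)), (np.float64(-0.0031), np.float64(0.0446), np.float64(-0.0266)), (np.float64(-0.0035), np.float64(0.0504), np.float64(-0.0312)), (np.float64(-0.0039), np.float64(0.0561), np.float64(-0.036))]
0.86 0.58 [(np.float64(-0.0004), np.float64(0.0055), np.float64(-0.0049)), (np.float64(-0.0008), np.float64(0.0109), np.float64(-0.01)), (np.float64(-0.0011), np.float64(0.0161), np.float64(-0.0152)), (np.float64(-0.0015), np.float64(0.0211), np.float64(-0.0206)), (np.float64(-0.0018), np.float64(0.026), np.float64(-0.0261)), (np.float64(-0.0021), np.float64(0.0307), np.float64(-0.0318)), (np.float64(-0.0025), np.float64(0.0352), np.float64(-0.0377)), (np.float64(-0.0028), np.float64(0.0395), np.float64(-0.043
[... 1117 characters left out ...]
loat64(-0.0007), np.float64(0.0093), np.float64(-0.0389)), (np.float64(-0.0007), np.float64(0.01), np.float64(-0.0438))]
0.13 0.03 [(np.float64(-0.0), np.float64(0.0003), np.float64(-0.0026)), (np.float64(-0.0), np.float64(0.0006), np.float64(-0.0052)), (np.float64(-0.0001), np.float64(0.0009), np.float64(-0.0079)), (np.float64(-0.0001), np.float64(0.0011), np.float64(-0.0105)), (np.float64(-0.0001), np.float64(0.0013), np.float64(-0.0131)), (np.float64(-0.0001), np.float64(0.0015), np.float64(-0.0157)), (np.float64(-0.0001), np.float64(0.0017), np.float64(-0.0184)), (np.float64(-0.0001), np.float64(0.0018), np.float64(-0.021)), (np.float64(-0.0001), np.float64(0.0019), np.float64(-0.0236))]
```

```bash
python3 -m creep '[-0.0005,0.0067,-0.0032,0,0.005,-0.001,0.0133,-0.0066,0,0.005,-0.0014,0.0198,-0.0102,0,0.005,-0.0018,0.0262,-0.014,0,0.005,-0.0023,0.0324,-0.018,0,0.005,-0.0027,0.0386,-0.0222,0,0.005,-0.0031,0.0446,-0.0266,0,0.005,-0.0035,0.0504,-0.0312,0,0.005,-0.0039,0.0561,-0.036,0,0.005,-0.0039,0.0561,-0.036,0,0.005]'
```

```text
clock: 15.93
eef_pos: [0.5664, 0.3474, 0.2371]
tool_rot: [-0.036, 0.999, 0.001, 0.001]
ft_force: [4.2, 4.4, 3.0]
grip_width: 0.0099
grasp_force: 61.1
```

```bash
python3 -m creep '[-0.0004,0.0055,-0.005,0,0.005,-0.0008,0.0109,-0.01,0,0.005,-0.0011,0.0161,-0.0152,0,0.005,-0.0015,0.0211,-0.0206,0,0.005,-0.0018,0.026,-0.0261,0,0.005,-0.0021,0.0307,-0.0318,0,0.005,-0.0025,0.0352,-0.0377,0,0.005,-0.0028,0.0395,-0.0436,0,0.005,-0.0031,0.0436,-0.0497,0,0.005,-0.0031,0.0436,-0.0497,0,0.005]'
```

```text
clock: 16.77
eef_pos: [0.5636, 0.3909, 0.1866]
tool_rot: [-0.036, 0.999, 0.001, 0.001]
ft_force: [7.4, 6.3, 0.9]
grip_width: 0.01
grasp_force: 63.3
```

```bash
python3 -m creep '[0.0005,0.0042,-0.0058,0,0.005,0.001,0.008,-0.0117,0,0.005,0.001,0.0115,-0.0177,0,0.005,0.001,0.0147,-0.0237,0,0.005,0.001,0.0176,-0.0299,0,0.005,0.001,0.0204,-0.0362,0,0.005,0.001,0.0231,-0.0425,0,0.005,0.001,0.0255,-0.0489,0,0.005,0.001,0.0277,-0.0554,0,0.005,0.001,0.0277,-0.0554,0,0.005]'
```

```text
clock: 17.6
eef_pos: [0.5619, 0.4181, 0.1301]
tool_rot: [-0.037, 0.999, 0.0, -0.002]
ft_force: [-0.5, 7.7, 2.1]
grip_width: 0.0101
grasp_force: 65.0
```

```bash
python3 -m creep '[0,0.002,-0.0045,0,0.005,0,0.0035,-0.009,0,0.005,0,0.005,-0.0135,0,0.005,0,0.0063,-0.018,0,0.005,0,0.0075,-0.0225,0,0.005,0,0.0086,-0.027,0,0.005,0,0.0095,-0.0315,0,0.005,0,0.0103,-0.036,0,0.005,0,0.011,-0.04,0,0.005,0,0.011,-0.04,0,0.005]'
python3 bar.py
```

```text
clock: 18.43
eef_pos: [0.5613, 0.4279, 0.0897]
tool_rot: [-0.036, 0.999, -0.0, -0.003]
ft_force: [-0.8, 7.3, -1.2]
grip_width: 0.0099
grasp_force: 66.5
[0.5613 0.4279 0.0897] [-0.8  7.3 -1.2] [0.65 0.74 0.43 1.27 0.   0.58]
scene [([218.2, 201.1], 0.69)]
top []
```

Now the last ~23 mm, slowly and in small steps with force checks.

```bash
python3 -m creep '[0,0.001,-0.002,0,0.005,0,0.0015,-0.004,0,0.005,0,0.002,-0.006,0,0.005,0,0.002,-0.008,0,0.005,0,0.0025,-0.01,0,0.005,0,0.0025,-0.012,0,0.005,0,0.0025,-0.014,0,0.005,0,0.0028,-0.016,0,0.005,0,0.003,-0.018,0,0.005,0,0.003,-0.018,0,0.005]'
python3 -m creep '[0,0,-0.0006,0,0.005,0,0,-0.0012,0,0.005,0,0,-0.0018,0,0.005,0,0,-0.0024,0,0.005,0,0,-0.003,0,0.005,0,0,-0.003,0,0.005]'
```

```text
clock: 19.47
eef_pos: [0.5612, 0.43, 0.0723]
tool_rot: [-0.036, 0.999, -0.001, -0.003]
ft_force: [-4.5, 3.5, -1.1]
grip_width: 0.01
grasp_force: 67.5
clock: 19.97
eef_pos: [0.5612, 0.4302, 0.0696]
tool_rot: [-0.036, 0.999, -0.001, -0.003]
ft_force: [-4.2, 3.2, -0.8]
grip_width: 0.01
grasp_force: 67.6
```

```bash
python3 -m creep '[0,0,-0.0005,0,0.005,0,0,-0.001,0,0.005,0,0,-0.0015,0,0.005,0,0,-0.002,0,0.005,0,0,-0.002,0,0.005,0,0,-0.002,0,0.005]'
python3 -m creep '[0,0,-0.0005,0,0.005,0,0,-0.001,0,0.005,0,0,-0.0015,0,0.005,0,0,-0.002,0,0.005,0,0,-0.002,0,0.005,0,0,-0.002,0,0.005]'
```

```text
clock: 20.47
eef_pos: [0.5611, 0.4303, 0.0677]
tool_rot: [-0.036, 0.999, -0.001, -0.003]
ft_force: [-4.9, 4.5, 0.8]
grip_width: 0.0101
grasp_force: 67.6
clock: 20.97
eef_pos: [0.5612, 0.4304, 0.0658]
tool_rot: [-0.036, 0.999, -0.0, -0.003]
ft_force: [-4.2, 4.2, 0.3]
grip_width: 0.0097
grasp_force: 67.6
```

Still no contact with the bumpers.

```bash
python3 -m creep '[0,0,-0.0005,0,0.005,0,0,-0.001,0,0.005,0,0,-0.0015,0,0.005,0,0,-0.002,0,0.005,0,0,-0.002,0,0.005,0,0,-0.002,0,0.005]'
python3 -m creep '[0,0,-0.0005,0,0.005,0,0,-0.001,0,0.005,0,0,-0.0015,0,0.005,0,0,-0.002,0,0.005,0,0,-0.002,0,0.005,0,0,-0.002,0,0.005]'
```

```text
clock: 21.47
eef_pos: [0.5612, 0.4305, 0.0639]
tool_rot: [-0.036, 0.999, -0.0, -0.002]
ft_force: [-4.5, 4.5, 0.8]
grip_width: 0.0104
grasp_force: 67.7
clock: 21.97
eef_pos: [0.5612, 0.4306, 0.062]
tool_rot: [-0.036, 0.999, -0.0, -0.002]
ft_force: [-4.8, 5.0, 1.4]
grip_width: 0.0099
grasp_force: 67.7
```

```bash
python3 -m creep '[0,0,-0.0005,0,0.005,0,0,-0.001,0,0.005,0,0,-0.0015,0,0.005,0,0,-0.002,0,0.005,0,0,-0.002,0,0.005,0,0,-0.002,0,0.005]'
python3 -m creep '[0,0,-0.0005,0,0.005,0,0,-0.001,0,0.005,0,0,-0.0015,0,0.005,0,0,-0.002,0,0.005,0,0,-0.002,0,0.005,0,0,-0.002,0,0.005]'; python3 bar.py
```

```text
clock: 22.47
eef_pos: [0.5612, 0.4307, 0.06]
tool_rot: [-0.036, 0.999, -0.0, -0.002]
ft_force: [-5.1, 5.3, 0.9]
grip_width: 0.0099
grasp_force: 67.7
clock: 22.97
eef_pos: [0.5612, 0.4307, 0.0589]
tool_rot: [-0.036, 0.999, -0.0, -0.002]
ft_force: [-6.3, 4.6, 4.1]
grip_width: 0.0098
grasp_force: 68.0
[0.5612 0.4307 0.0589] [-6.3  4.6  4.1] [0.65 0.76 0.39 1.21 0.   0.58]
scene [([215.2, 211.5], 0.78)]
top []
```

```bash
python3 -m creep '[0,0,-0.0005,0,0.005,0,0,-0.001,0,0.005,0,0,-0.0015,0,0.005,0,0,-0.0015,0,0.005,0,0,-0.0015,0,0.005]'
```

```text
clock: 23.58
eef_pos: [0.5612, 0.4307, 0.0588]
tool_rot: [-0.036, 0.999, 0.0, -0.002]
ft_force: [-8.3, 3.3, 9.7]
grip_width: 0.0101
grasp_force: 68.5
```

The cover is firmly on its bumpers. I'll release, rise, and check.

```bash
python3 -m creep '[0,0,0.001,0,0.016,0,0,0.001,0,0.022,0,0,0.001,0,0.03,0,0,0.001,0,0.03,0,0,0.001,0,0.03]'
python3 -m creep '[0,0,0.01,0,0.03,0,0,0.025,0,0.03,0,0,0.05,0,0.03,0,0,0.08,0,0.03,0,0,0.11,0,0.03,0,0,0.14,0,0.03,-0.02,0.02,0.16,0,0.03,-0.05,0.05,0.17,0,0.03,-0.08,0.08,0.17,0,0.03,-0.08,0.08,0.17,0,0.03]'
python3 bar.py; python3 - <<'E'
from h import *
for n,t in(("scene","pliers"),("scene","screwdriver"),("scene","roll"),("top","pliers"),("top","screwdriver"),("top","roll"),("top","box_out")):
    cam(n);r=bot.place_of(n,t);print(n,t,[(np.round(np.array(a["centre"])*[512,384],1).tolist(),round(a["score"],2)) for a in r[:2]])
im,K,E=cam("scene")
for th in(0,.05,.1): # predicted bar pixel
    print(th,proj(np.array([.5612,.191+.2371*np.cos(th+.03),.0755+.2371*np.sin(th+.03)]),K,E).round(1))
print(bot.get_obs()["joint_vel"],bot.get_obs()["ft_force"])
E
```

```text
clock: 24.0
eef_pos: [0.5638, 0.4296, 0.0584]
tool_rot: [-0.035, 0.999, -0.001, -0.0]
ft_force: [-0.1, -0.5, 0.0]
grip_width: 0.0302
grasp_force: 0.0
clock: 24.83
eef_pos: [0.4786, 0.5161, 0.2317]
tool_rot: [-0.039, 0.999, 0.003, 0.0]
ft_force: [-0.2, -0.5, 0.2]
grip_width: 0.0299
grasp_force: 0.0
[0.4786 0.5161 0.2317] [-0.2 -0.5  0.2] [0.82 0.68 0.69 1.58 0.   0.74]
scene [([216.0, 212.4], 0.95)]
top [([386.6, 222.1], 0.24)]
bar [ 0.6556  0.034  -0.1193]
scene pliers [([344.0, 184.2], 0.69)]
scene screwdriver [([319.6, 218.1], 0.66)]
scene roll [([169.4, 294.1], 0.97)]
top pliers [([389.5, 222.4], 0.8)]
top screwdriver [([308.0, 240.7], 0.6)]
top roll [([131.6, 211.9], 0.52)]
top box_out []
0 [217.  214.8]
0.05 [217.1 210.2]
0.1 [217.3 205.5]
[ 0.00295635 -0.00173255 -0.0007562   0.00150822  0.00093571 -0.00116583] [-0.23400518  0.43933567  0.42824976]
```

```bash
python3 -m creep '[-0.03,0.03,0,0,0.03,-0.03,0.03,0,0,0.03,-0.03,0.03,0,0,0.03]'
python3 - <<'E'
from h import *
obs=[]
for n in("scene","wrist"):
    im,K,E=cam(n);r=bot.place_of(n,"cover_bar");print(n,r[:2])
    if r:obs.append((np.array(r[0]["centre"])*[512,384],K,E))
if len(obs)>1:print(tri(obs))
E
```

```text
clock: 26.03
eef_pos: [0.4519, 0.5419, 0.229]
tool_rot: [-0.037, 0.999, 0.0, -0.0]
ft_force: [0.9, -0.7, 0.1]
grip_width: 0.0299
grasp_force: 0.0
scene [{'centre': [0.4291, 0.5565], 'score': 0.96}, {'centre': [0.5158, 0.468], 'score': 0.15}]
wrist [{'centre': [0.2906, 0.6917], 'score': 0.85}]
[0.54646606 0.4389098  0.09573488]
```

```bash
python3 -c "
from workcell import bot
print(bot.job_done())"
```

```text
the job is handed in; nothing more can be done
None
```

I set the screw box on top of the stack, lowered the cover onto its bumpers without a slam and handed the job in at about 26 s. The final shut check was by contact force and the scene camera, because the last triangulated bar height (0.096 m) was noisy and above the expected 0.083 m.

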